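# Switch the sloping monitor controller to the bar-marked source and confirm it

### The job

Switch the monitor controller on the desk over to the source with the long bar mark: turn its big pointer knob, by whichever way round is shorter, until the nose has clicked in at the bar mark, and only then push the wide key fully in to confirm and let it spring back. Leave the small volume knob, the two round keys and everything else on the desk as they are.

Things in the scene. Friction and masses are not known exactly. Their poses are not given: they have to be found in the camera images.
- controller: Monitor controller fixed to the desk: aluminium wedge with bamboo end cheeks, 192 deep x 314 wide x 111 mm high. Origin at the centre of its underside; x points away from the operator to its high rear, y to the operator's left, z up. From the front edge (31 mm high) a flat control panel rises at 26 degrees from level, facing the operator. Placed anew each time, turned up to 17 degrees.
- panel: The sloping dark control panel. Origin on its surface, on the turning axis of the pointer knob; x points up the slope (26 degrees above level), y to the operator's left, z square out of the panel, along the knob's axis (26 degrees from vertical, leaning to the operator). It reaches from x = -90 to 90 and y = -210 to 80 mm. Knob positions are printed every 40 degrees round the knob.
- selector (a joint): Angle of the pointer knob, rad, counterclockwise seen from above the panel. No stops: 0 or any whole turn (6.283) is nose at the bar mark. Clicks every 0.698 rad (40 degrees): takes 0.06 N m to turn out of one; let go within 0.25 rad of one it draws itself in. Starts 2 to 4 clicks from the bar mark, either side; rarely it rests between clicks, or opposite the mark, when either way will do.
- selector_grip (a point): Point on the light grey pointer knob's axis, 27 mm above the panel, mid bar grip; x along the bar to the nose, y across it, z out of the panel (turns with the knob). Black skirt 52 mm across, up to 7 mm above the panel; on it a bar grip through the axis, 46 long, 13 thick, 7 to 34 mm above the panel. Fingertips may go down to 9 mm above the panel beside the bar. 30 mm beside the skirt are free.
- selector_nose (a point): Near the tip of the pointer knob's nose: the bar's tapered end that overhangs the skirt, with a black line on it; 36 mm from the axis, 20 mm above the panel. Its direction from the axis is what the knob points at.
- bar_mark (a point): Middle of the wanted position's mark on the panel: a long white bar, 26 x 8 mm, straight up the slope from the knob's axis (43 to 69 mm from it, along the panel's +x). The other eight positions are small round white dots 47 mm from the axis.
- wide_key (a joint): Travel of the wide confirm key, m: 0 up, 0.005 fully in. Spring: 1.5 N to start, 5 N at full travel, then a hard stop; springs back by itself.
- wide_key_top (a point): Centre of the top of the wide confirm key: light grey rectangular key 36 mm wide (across the slope) x 20 mm, its top 10 mm above the panel when up; it moves square into the panel. It lies on the panel at x = -50, y = -105 mm, between the two smaller round keys.
- round_key_l_top (a point): Centre of the top of the left round key (15 mm across, 10 mm above the panel), 55 mm to the left of the wide key. Same spring and travel. Not to be pressed.
- round_key_r_top (a point): Centre of the top of the right round key (15 mm across, 10 mm above the panel), 55 mm to the right of the wide key. Not to be pressed.
- volume_mark (a point): Mark near the rim of the small round aluminium volume knob (26 mm across, 18 mm high), 11 mm from that knob's axis, which stands on the panel at x = 45, y = -95 mm. Not to be turned.
- highlighter: Yellow plastic highlighter, 125 x 23 x 18 mm, lying on the desk in front of the controller; origin under its middle, x along its length. Bystander.
- jar: Glass jar sealed with a cork, 64 mm across, 105 mm high, standing to the right of the controller; origin at the centre of its foot. Bystander.
- clip_folder: Black steel spring clip (76 mm wide) gripping a rigid plastic folder upright, 215 long x 34 mm thick at the clip x 161 mm high, standing to the left of the controller; origin at the centre of its underside, x along the folder. Bystander.
- note_block: Block of note paper, 77 x 77 x 24 mm, lying in front of the controller on the left; origin at the centre of its underside. Bystander.
- mug: White mug, 82 mm across, 94 mm high, far right; origin at the centre of its foot. Bystander.
- mouse: Black computer mouse, 104 x 60 x 36 mm, far left; origin at the centre of its underside. Bystander.

How it is judged:
By the outcome, as a careful person would: the job done as asked, in the order asked, and still so for the second after the job is handed in, with the robot touching nothing.
It also fails if it takes over 56 s, if anything falls off the work surface, if the arm or the gripper's body presses on something with over 40 N, if the wrist force passes 120 N, or if a joint passes its speed limit or range.

### The arm

A 7-joint arm with a two-finger parallel gripper is mounted at the origin on the work surface. World frame = base frame: x ahead of the robot, y to its left, z up, the work surface at z = 0. Lengths are in m, angles in rad, forces in N, time in s.
With the tool pointing down it reaches from about 0.4 to 0.85 m from the base axis. Payload 10.4 kg.
Tool frame: the origin (TCP) lies at the very end of the fingers, on their centre line; the grasp point (between the pads) lies 19 mm behind it (grasp_offset is the distance from the TCP to the grasp point, in m); z points along the fingers, y is the line along which they close (so a half turn about z gives the same grasp; the last joint's range is limited). The gripper opens to 85 mm and grips with 20 to 120 N. Pads are 22 mm wide; open, the fingers measure 114 mm over their backs; the gripper's body (76 mm by 85 mm) begins 54 mm behind the grasp point. The pads swing forward as they close: fully open they stand 13 mm farther back than shut.
Start: joints at [1.14, 0.332, -0.065, 1.46, 0.022, 1.35, -0.088], TCP at [0.248, -0.574, 0.231] pointing down, gripper open.
Joint ranges: [-2.6, 2.6], [-0.5, 2.12], [-1.47, 1.34], [0.16, 2.42], [-1.27, 4.41], [0.06, 2.06], [-2.6, 2.6]. Speed limits (rad/s): [2.22, 2.22, 2.79, 2.79, 3.14, 3.14, 3.14].

### API

Orientations are given as a unit quaternion [x, y, z, w].
In Python, from workcell import * gives the robot as it stands.
- The arm moves only by the tool jog_arm, never from a script. Its argument "plan" is a list of rows, each a list of 3 entries, a list of its own where there are three numbers: the turn, a rotation vector about the tool's x, y, z in rad, then the shift along the tool's x, y, z in m, then the finger opening in m, from 0 to 0.0854. A call has 1 to 8 rows; each row is the pose to reach, as a shift and turn from the pose commanded when the call began, along the tool's axes at that moment; what a row does not reach only later rows make up. A row lasts 1/12 s, in which the tool goes at most 41.7 mm and 7.16 degrees, less where a joint would pass 70% of its speed; a pose out of reach is approached as far as the arm can. A call with a gripper value outside its range is refused whole. The fingers move at their own pace and stop on an object; "force" is the grip in N (left out, the last holds). Time passes only in rows, so rows that repeat a pose let the fingers close. It gives the time, the measured TCP pose, the force, the opening and the grip force at its end, in the units of the state.
- get_obs(): the state, without advancing time (a new reading comes with each control period).
- camera(name): name is "scene" or "top"; returns a dict with "img" (384x512x3 uint8, red, green, blue), "mtx" (3x3 intrinsics, pixels), "k1" (the pictures are not rectified: a ray, as slopes to the right and down, at radius r is drawn at 1 + k1 r^2 times it, then the intrinsics apply), "extrinsics" (4x4, takes a point from camera to world coordinates). Camera axes: x right, y down, z forward; pixel columns grow to the right and rows downward; lengths in m; the calibration is good to about 2 mm. A picture is of the moment at which its call begins. There is no depth.
- hand_in(): hands the job in; it is judged then, once.
The state is a dict: "clock": time; "joint_pos": joint angles; "joint_velocities": joint speeds; "tau": joint torques, N m; "position": TCP position; "ee_rot": TCP orientation; "ft_force": force on the tool from outside, world axes, zero at the start; "torque": the same for the moment, N m; "grip_width": opening from 0.0 (shut) to 1.0 (fully open); "grasp_force": force on a finger pad.
Only numpy, scipy, OpenCV 4.12 (cv2) and the standard library are available. Lean on these libraries where they do the work, as an engineer would, in place of code of your own. Each camera call takes 0.05 s, during which the arm holds its last target. There are 200 camera calls.

## Working session

There is one attempt and no reset: what is moved stays moved. The work goes in short steps, Python scripts to look and compute and a tool call to move; the robot and the scene stay as the last step left them, time stands still between calls to the robot, and variables do not carry over. Pictures are saved under pics/ and viewed, at most 10 in all, crops included, and the job is handed in when it is done.

Besides the shell and the picture viewer there is one more tool, called after "Request:" in YAML: its name, and indented under it one key for each argument. jog_arm: Moves the arm, as the interface text tells. Its arguments: {"type":"object","properties":{"plan":{"type":"array"},"force":{"type":"number"}},"required":["plan"]}

```bash
mkdir -p pics; python3 - <<'E'
from workcell import *
import cv2,numpy as np
for n in("scene","top"):
    c=camera(n);cv2.imwrite(f"pics/{n}0.png",c["img"][:,:,::-1]);print(n,c["mtx"].tolist(),c["k1"],np.round(c["extrinsics"],4).tolist())
o=get_obs();print(o)
E
```

```text
scene [[379.9663943684447, 0.0, 253.95841184516098], [0.0, 379.9663943684447, 191.32954298170606], [0.0, 0.0, 1.0]] -0.0027691535467956087 [[-0.6573, 0.4911, -0.5716, 1.2616], [0.7534, 0.4139, -0.5109, 0.6101], [-0.0144, -0.7665, -0.6421, 0.8993], [0.0, 0.0, 0.0, 1.0]]
top [[405.41757286843824, 0.0, 259.2011416671777], [0.0, 405.41757286843824, 194.8012521511207], [0.0, 0.0, 1.0]] -0.08033668127536032 [[-0.0011, -0.9836, 0.1801, 0.335], [-0.9998, -0.0024, -0.0192, 0.0062], [0.0193, -0.1801, -0.9835, 1.2635], [0.0, 0.0, 0.0, 1.0]]
{'clock': 0.1, 'joint_pos': array([ 1.14040118,  0.33279934, -0.06467748,  1.4608608 ,  0.02156856,
        1.34987038, -0.08847474]), 'joint_velocities': array([-0.0004506 ,  0.00010058, -0.00011424, -0.00277894, -0.00039334,
        0.00031568, -0.0007084 ]), 'tau': array([ 1.02430698e-03, -6.26747274e+01,  4.88467421e-02, -3.92429459e+01,
        1.62159913e-02,  6.97417563e-03, -3.37837014e-05]), 'position': array([ 0.24773141, -0.57344937,  0.23059959]), 'ee_rot': array([ 9.79282962e-01,  2.02495662e-01, -1.41629931e-04, -6.05768867e-04]), 'ft_force': array([0.70378744, 0.05707618, 0.52771161]), 'torque': array([ 0.00889168, -0.06474906, -0.00885249]), 'grasp_force': 0.0, 'grip_width': 1.0006904842182909}
```

View pics/scene0.png

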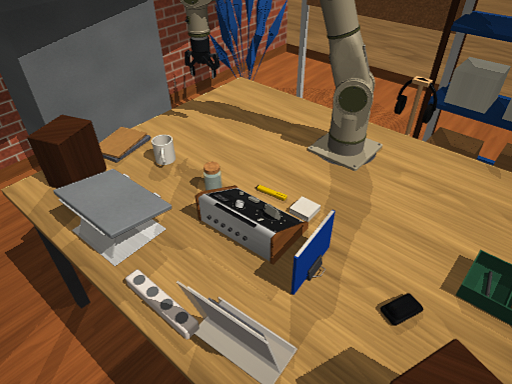

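View pics/top0.png

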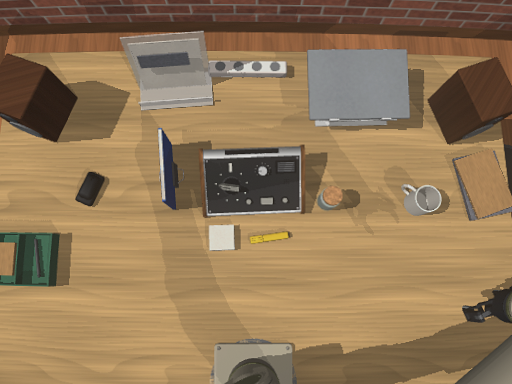

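The top view shows the controller around (253,183), with the knob near (230,188), the wide key near (267,201) and the volume knob near (263,171). I'll enlarge it.

```bash
python3 - <<'E'
import cv2
i=cv2.imread("pics/top0.png")[140:225,195:310]
cv2.imwrite("pics/c0.png",cv2.resize(i,None,fx=6.9,fy=6.9,interpolation=cv2.INTER_CUBIC))
E
```

```text
(no output)
```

View pics/c0.png

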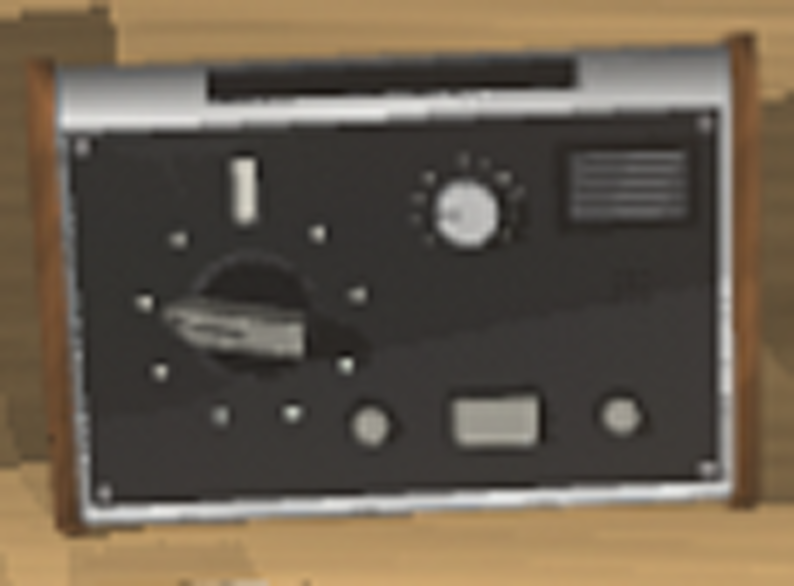

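The nose points to the second dot counterclockwise (crop ~(145,302)), and the bar mark is at (244,190), so it's about 80° clockwise to turn. I'll fit the controller's pose from the marks.

```bash
cat >h.py <<'E'
import numpy as np,cv2
from scipy.optimize import least_squares
from scipy.spatial.transform import Rotation as R
def proj(P,c):
    E=np.linalg.inv(c["extrinsics"]);return cv2.projectPoints(np.float64(P),cv2.Rodrigues(E[:3,:3])[0],E[:3,3],c["mtx"],np.array([c["k1"],0,0,0]))[0][:,0]
def Rp(yaw): return R.from_euler("z",yaw)*R.from_euler("y",-26,degrees=True)
dots=[[.047*np.cos(np.radians(40*k)),.047*np.sin(np.radians(40*k)),0] for k in range(1,9)]
M=np.array([[.056,0,0]]+dots+[[-.05,-.105,.010],[-.05,-.05,.01],[-.05,-.16,.01],[.045,-.095,.018]])
E
python3 - <<'E'
from h import *
from workcell import *
c=camera("top")
px=np.array([(244,190),(178,239),(145,302),(160,372),(221,415),(292,412),(346,365),(358,294),(317,233),(496,421),(371,426),(621,415),(467,214)],float)
px=(px+.5)/6.9-.5+[195,140]
f=lambda p:(proj(Rp(p[3]).apply(M)+p[:3],c)-px).ravel()
s=least_squares(f,[.45,.05,.07,0]);print("free z",s.x,np.abs(s.fun).max())
f2=lambda q:f([q[0],q[1],.0705,q[2]])
s=least_squares(f2,[.45,.05,0]);print("z fixed",s.x,np.round(s.fun.reshape(-1,2),1).tolist())
p=np.array([s.x[0],s.x[1],.0705,s.x[2]]);np.save("p.npy",p)
r=Rp(p[3])
# nose check
for k in range(-1,6):
    a=np.radians(20*k+20);q=proj(r.apply([[.036*np.cos(a),.036*np.sin(a),.034],[-.023*np.cos(a),-.023*np.sin(a),.034],])+p[:3],c);print(20*k+20,(((q-[195,140])+.5)*6.9-.5).round().tolist())
# second view check
c=camera("scene");i=c["img"];q=proj(r.apply(M)+p[:3],c);i=cv2.resize(i[170:270,180:320],None,fx=5.7,fy=5.7,interpolation=cv2.INTER_CUBIC)
for u in q: cv2.circle(i,tuple(int(v) for v in ((u-[180,170]+.5)*5.7)),3,(255,0,0),1)
cv2.imwrite("pics/s1.png",i[:,:,::-1])
E
```

```text
free z [0.58311056 0.06781105 0.06578778 0.04801642] 0.23015290598536353
z fixed [0.58216066 0.06769375 0.04800611] [[0.0, -0.0], [-0.2, -0.1], [-0.2, 0.1], [0.1, 0.0], [-0.1, -0.0], [0.2, -0.0], [0.1, -0.2], [-0.2, -0.1], [-0.1, -0.1], [0.1, 0.1], [0.0, 0.2], [0.2, 0.1], [0.1, 0.0]]
0 [[244.0, 253.0], [252.0, 388.0]]
20 [[215.0, 259.0], [270.0, 384.0]]
40 [[190.0, 275.0], [286.0, 374.0]]
60 [[173.0, 298.0], [297.0, 360.0]]
80 [[164.0, 325.0], [303.0, 343.0]]
100 [[166.0, 354.0], [302.0, 324.0]]
120 [[178.0, 380.0], [294.0, 307.0]]
```

View pics/s1.png

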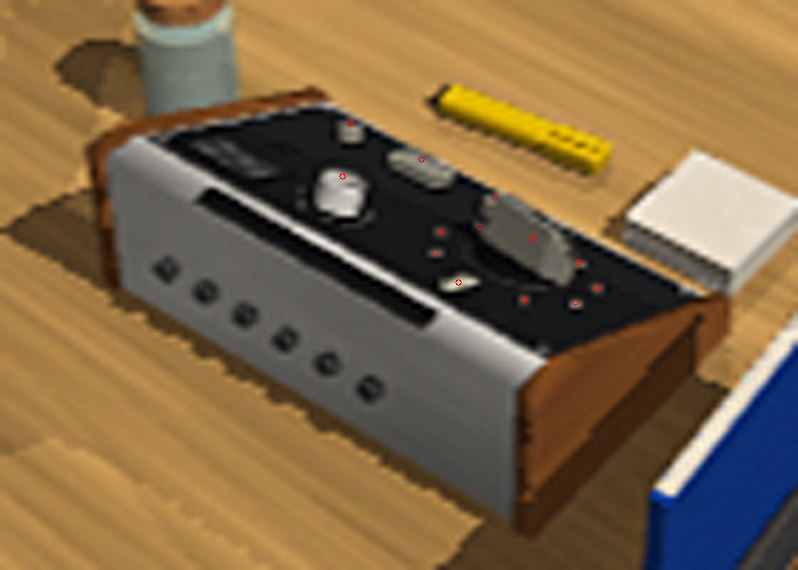

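The projected marks fall on the printed ones in the second view, so the pose and height hold up. Nose is at about +80°, so the turn is −80°. Next I'll work out the approach: tool along −normal, closing axis at panel angle −10°.

```bash
cat >>h.py <<'E'
def target(a,x,y,z):
    "tool y at panel angle a deg, TCP at panel x,y,z"
    p=np.load("p.npy");a=np.radians(a);Y=np.array([np.cos(a),np.sin(a),0]);Z=np.array([0,0,-1.]);X=np.cross(Y,Z)
    r=Rp(p[3]);return r*R.from_matrix(np.c_[X,Y,Z]),r.apply([x,y,z])+p[:3]
def rel(o,T):
    r=R.from_quat(o["ee_rot"]);print("turn",(r.inv()*T[0]).as_rotvec().round(4).tolist(),"shift",r.inv().apply(T[1]-o["position"]).round(4).tolist())
def where(o):
    p=np.load("p.npy");r=Rp(p[3]);e=r.inv()*R.from_quat(o["ee_rot"]);Y=e.as_matrix()[:,1];Z=e.as_matrix()[:,2]
    print("panel xyz mm",(r.inv().apply(o["position"]-p[:3])*1e3).round(1),"yang",np.degrees(np.arctan2(Y[1],Y[0])).round(1),"Z",Z.round(3),"q",o["joint_pos"].round(2),"F",r.inv().apply(o["ft_force"]).round(1),"w",round(o["grip_width"],3),"gf",o["grasp_force"],"t",o["clock"])
E
python3 - <<'E'
from h import *
from workcell import *
o=get_obs();where(o);T=target(-10,0,0,.1);print(T[1]);rel(o,T)
E
```

```text
panel xyz mm [-257.5 -624.5  304. ] yang -71.3 Z [-0.439  0.001 -0.899] q [ 1.14  0.33 -0.06  1.46  0.02  1.35 -0.09] F [-0.1  0.2  0.5] w 1.001 gf 0.0 t 0.2
[0.53837405 0.0655901  0.1603794 ]
turn [-0.3658, 0.3027, -1.0181] shift [0.5202, -0.4714, 0.0708]
```

Request:
jog_arm:
  plan:
    - [[-0.366,0.303,-1.018],[0.52,-0.471,0.0],0.045]
    - [[-0.366,0.303,-1.018],[0.52,-0.471,0.0],0.045]
    - [[-0.366,0.303,-1.018],[0.52,-0.471,0.0],0.045]
    - [[-0.366,0.303,-1.018],[0.52,-0.471,0.0],0.045]
    - [[-0.366,0.303,-1.018],[0.52,-0.471,0.0],0.045]
    - [[-0.366,0.303,-1.018],[0.52,-0.471,0.0],0.045]
    - [[-0.366,0.303,-1.018],[0.52,-0.471,0.0],0.045]
    - [[-0.366,0.303,-1.018],[0.52,-0.471,0.0],0.045]
  force: 30

```text
clock: 0.87
position: [0.3862, -0.2684, 0.2314]
ee_rot: [0.77, 0.605, 0.159, 0.128]
ft_force: [0.3, -0.5, -0.3]
grip_width: 0.531
grasp_force: 0.0
```

```bash
python3 - <<'E'
from h import *
from workcell import *
o=get_obs();where(o);rel(o,target(-10,0,0,.1))
E
```

```text
panel xyz mm [-119.9 -326.4  237.4] yang -16.1 Z [-0.044 -0.024 -0.999] q [ 1.02 -0.22 -0.28  2.1  -0.4   0.98  0.68] F [ 0.1 -0.5 -0.4] w 0.531 gf 0.0 t 0.8667
turn [-0.0372, 0.0331, -0.1061] shift [0.3514, 0.0294, 0.1243]
```

Request:
jog_arm:
  plan:
    - [[-0.037,0.033,-0.106],[0.351,0.029,0.09],0.045]
    - [[-0.037,0.033,-0.106],[0.351,0.029,0.09],0.045]
    - [[-0.037,0.033,-0.106],[0.351,0.029,0.09],0.045]
    - [[-0.037,0.033,-0.106],[0.351,0.029,0.09],0.045]
    - [[-0.037,0.033,-0.106],[0.351,0.029,0.09],0.045]
    - [[-0.037,0.033,-0.106],[0.351,0.029,0.09],0.045]
    - [[-0.037,0.033,-0.106],[0.351,0.029,0.09],0.045]
    - [[-0.037,0.033,-0.106],[0.351,0.029,0.09],0.045]

```text
clock: 1.53
position: [0.5142, 0.0377, 0.1952]
ee_rot: [0.733, 0.642, 0.175, 0.14]
ft_force: [1.3, -1.4, -0.2]
grip_width: 0.528
grasp_force: 0.0
```

```bash
python3 - <<'E'
from h import *
from workcell import *
o=get_obs();where(o);rel(o,target(-10,0,0,.08))
E
```

```text
panel xyz mm [ -7.6 -26.7 142.5] yang -10.3 Z [-0.001 -0.    -1.   ] q [ 0.9  -0.25 -0.96  2.13 -0.29  0.71 -0.05] F [ 1.  -1.4 -0.8] w 0.528 gf 0.0 t 1.5333
turn [-0.0012, 0.0006, -0.0048] shift [0.0277, 0.0028, 0.0625]
```

Request:
jog_arm:
  plan:
    - [[0,0,-0.005],[0.028,0.003,0.06],0.045]
    - [[0,0,-0.005],[0.028,0.003,0.06],0.045]
    - [[0,0,-0.005],[0.028,0.003,0.06],0.045]
    - [[0,0,-0.005],[0.028,0.003,0.06],0.045]

```text
clock: 1.87
position: [0.5457, 0.0652, 0.1435]
ee_rot: [0.731, 0.644, 0.175, 0.138]
ft_force: [-0.2, -0.1, -0.3]
grip_width: 0.528
grasp_force: 0.0
```

```bash
python3 - <<'E'
from h import *
from workcell import *
o=get_obs();where(o);rel(o,target(-10,0,0,.012))
a=camera("top")["img"][110:230,180:320];b=camera("scene")["img"][120:270,180:320]
a=cv2.resize(a,(560,480));b=cv2.resize(b,(560,600));
cv2.imwrite("pics/h2.png",b[:,:,::-1])
E
```

```text
panel xyz mm [-0.8 -0.7 81.6] yang -10.0 Z [-0.004  0.003 -1.   ] q [ 1.03  0.01 -1.26  2.11  0.15  0.59 -0.45] F [-0.4 -0.1 -0.2] w 0.528 gf 0.0 t 1.8667
turn [-0.0044, -0.0025, -0.0004] shift [0.0007, 0.001, 0.0696]
```

View pics/h2.png

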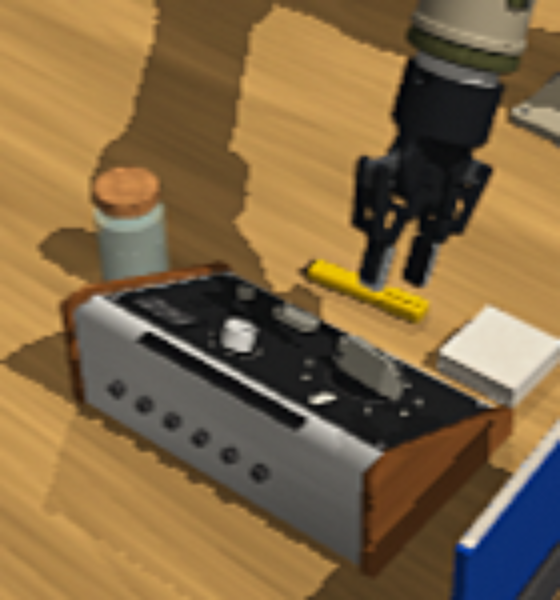

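The scene crop shows the open fingers at (375,280) and (420,275), up the normal from the bar at (370,370) and on either side of it. Descending.

Request:
jog_arm:
  plan:
    - [[-0.004,-0.002,0],[0.001,0.001,0.012],0.045]
    - [[-0.004,-0.002,0],[0.001,0.001,0.024],0.045]
    - [[-0.004,-0.002,0],[0.001,0.001,0.036],0.045]
    - [[-0.004,-0.002,0],[0.001,0.001,0.048],0.045]
    - [[-0.004,-0.002,0],[0.001,0.001,0.058],0.045]
    - [[-0.004,-0.002,0],[0.001,0.001,0.065],0.045]
    - [[-0.004,-0.002,0],[0.001,0.001,0.069],0.045]
    - [[-0.004,-0.002,0],[0.001,0.001,0.069],0.045]

```text
clock: 2.63
position: [0.5769, 0.0653, 0.083]
ee_rot: [0.732, 0.643, 0.175, 0.142]
ft_force: [-0.4, 0.4, 0.6]
grip_width: 0.528
grasp_force: 0.0
```

```bash
python3 - <<'E'
from h import *
from workcell import *
o=get_obs();where(o);rel(o,target(-10,0,0,.012))
E
```

```text
panel xyz mm [ 0.7 -2.1 13.6] yang -10.0 Z [ 0.001 -0.004 -1.   ] q [ 0.76  0.27 -1.07  2.1   0.66  0.54 -0.88] F [-0.1  0.5  0.8] w 0.528 gf 0.0 t 2.6333
turn [0.0013, 0.0043, -0.0007] shift [0.002, -0.001, 0.0016]
```

Request:
jog_arm:
  plan:
    - [[0,0.004,0],[0.002,-0.001,0.002],0.03]
    - [[0,0.004,0],[0.002,-0.001,0.002],0.02]
    - [[0,0.004,0],[0.002,-0.001,0.002],0.008]
    - [[0,0.004,0],[0.002,-0.001,0.002],0.008]
    - [[0,0.004,0],[0.002,-0.001,0.002],0.008]
    - [[0,0.004,0],[0.002,-0.001,0.002],0.008]
    - [[0,0.004,0],[0.002,-0.001,0.002],0.008]
    - [[0,0.004,0],[0.002,-0.001,0.002],0.008]
  force: 30

```text
clock: 3.3
position: [0.5766, 0.0682, 0.0813]
ee_rot: [0.731, 0.644, 0.176, 0.141]
ft_force: [-10.6, 0.1, 9.5]
grip_width: 0.144
grasp_force: 32.3
```

```bash
python3 - <<'E'
from h import *
from workcell import *
o=get_obs();where(o);print(o["torque"])
E
```

```text
panel xyz mm [-0.2  0.8 12.1] yang -10.0 Z [ 0.001 -0.    -1.   ] q [ 0.75  0.27 -1.07  2.11  0.67  0.54 -0.89] F [-5.3  0.6 13.2] w 0.144 gf 32.30809271335602 t 3.3
[-0.03375979  1.47976564 -0.05709953]
```

Gripped at 12.3 mm with the bar at 80°. Now turning clockwise, which is + about tool z.

Request:
jog_arm:
  plan:
    - [[0,0,0.09],[0,0,-0.001],0.008]
    - [[0,0,0.18],[0,0,-0.001],0.008]
    - [[0,0,0.27],[0,0,-0.001],0.008]
    - [[0,0,0.36],[0,0,-0.001],0.008]
    - [[0,0,0.45],[0,0,-0.001],0.008]
    - [[0,0,0.54],[0,0,-0.001],0.008]
    - [[0,0,0.63],[0,0,-0.001],0.008]
    - [[0,0,0.7],[0,0,-0.001],0.008]

```text
clock: 3.97
position: [0.5773, 0.0676, 0.082]
ee_rot: [0.908, 0.351, 0.215, 0.071]
ft_force: [14.6, 0.6, -16.6]
grip_width: 0.144
grasp_force: 31.4
```

```bash
python3 - <<'E'
from h import *
from workcell import *
o=get_obs();where(o);print(o["torque"]);rel(o,target(-90,0,0,.013))
E
```

```text
panel xyz mm [ 0.7  0.2 12.5] yang -50.5 Z [ 0.003  0.001 -1.   ] q [ 0.64  0.23 -0.94  2.11  0.57  0.5  -1.53] F [  5.9  -0.1 -21.3] w 0.144 gf 31.439206302165985 t 3.9667
[-0.07632968 -0.84666097  0.02584783]
turn [-0.0002, -0.0031, 0.6899] shift [-0.0006, -0.0003, -0.0005]
```

Request:
jog_arm:
  plan:
    - [[0,0,0.09],[0,0,0.0005],0.008]
    - [[0,0,0.18],[0,0,0.0005],0.008]
    - [[0,0,0.27],[0,0,0.0005],0.008]
    - [[0,0,0.36],[0,0,0.0005],0.008]
    - [[0,0,0.45],[0,0,0.0005],0.008]
    - [[0,0,0.54],[0,0,0.0005],0.008]
    - [[0,0,0.63],[0,0,0.0005],0.008]
    - [[0,0,0.69],[0,0,0.0005],0.008]

```text
clock: 4.63
position: [0.5778, 0.0665, 0.0821]
ee_rot: [0.974, 0.023, 0.226, -0.005]
ft_force: [7.3, -4.8, -5.6]
grip_width: 0.142
grasp_force: 33.2
```

```bash
python3 - <<'E'
from h import *
from workcell import *
o=get_obs();where(o);print(o["torque"]);rel(o,target(-90,0,0,.013))
E
```

```text
panel xyz mm [ 1.1 -1.  12.4] yang -90.1 Z [ 0.003 -0.001 -1.   ] q [ 0.53  0.2  -0.81  2.11  0.5   0.49 -2.17] F [ 3.9 -5.1 -8.1] w 0.142 gf 33.224287033081055 t 4.6333
[-0.99811637 -0.48793455 -0.51575521]
turn [0.0008, -0.0031, -0.0009] shift [-0.0011, -0.001, -0.0006]
```

Request:
jog_arm:
  plan:
    - [[0,0,0],[0,0,0],0.008]
    - [[0,0,0],[0,0,0],0.03]
    - [[0,0,0],[0,0,0],0.045]
    - [[0,0,0],[0,0,0],0.045]
    - [[0,0,0],[0,0,0],0.045]
    - [[0,0,0],[0,0,-0.02],0.045]
    - [[0,0,0],[0,0,-0.05],0.045]
    - [[0,0,0],[0,0,-0.08],0.045]

```text
clock: 5.3
position: [0.5408, 0.0675, 0.153]
ee_rot: [0.974, 0.027, 0.225, -0.006]
ft_force: [0.3, -0.6, 0.4]
grip_width: 0.527
grasp_force: 0.0
```

```bash
python3 - <<'E'
from h import *
from workcell import *
o=get_obs();where(o);rel(o,target(-90,-.05,-.105,.06))
c=camera("scene");p=np.load("p.npy");r=Rp(p[3])
i=cv2.resize(c["img"][170:270,180:320],None,fx=5.7,fy=5.7,interpolation=cv2.INTER_CUBIC)
for u in proj(r.apply([[0,0,.034],[.036,0,.02],[.056,0,0]])+p[:3],c): cv2.circle(i,tuple(int(v) for v in ((u-[180,170]+.5)*5.7)),3,(255,0,0),1)
cv2.imwrite("pics/s3.png",i[:,:,::-1])
E
```

```text
panel xyz mm [-1.   1.8 92.3] yang -89.6 Z [-0.     0.004 -1.   ] q [ 0.7  -0.05 -0.93  2.12  0.07  0.6  -1.8 ] F [ 0.4 -0.6  0.3] w 0.527 gf 0.0 t 5.3
turn [-0.0037, 0.0004, 0.0064] shift [-0.0497, 0.1066, 0.0319]
```

View pics/s3.png

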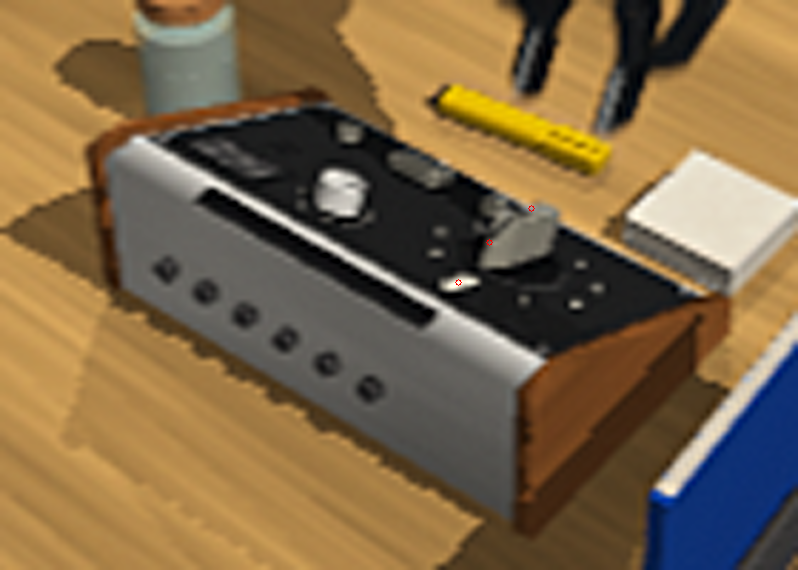

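The nose tip is at (488,245), on the predicted point and lined up with the bar mark at (458,283). The knob has clicked in. Next I'll go above the wide key with the fingers shut.

Request:
jog_arm:
  plan:
    - [[-0.004,0,0.006],[-0.05,0.107,0.0],0.0]
    - [[-0.004,0,0.006],[-0.05,0.107,0.0],0.0]
    - [[-0.004,0,0.006],[-0.05,0.107,0.0],0.0]
    - [[-0.004,0,0.006],[-0.05,0.107,0.0],0.0]
    - [[-0.004,0,0.006],[-0.05,0.107,0.03],0.0]
    - [[-0.004,0,0.006],[-0.05,0.107,0.05],0.0]
    - [[-0.004,0,0.006],[-0.05,0.107,0.06],0.0]
    - [[-0.004,0,0.006],[-0.05,0.107,0.06],0.0]

```text
clock: 6.02
position: [0.5285, -0.0408, 0.0756]
ee_rot: [0.974, 0.023, 0.225, -0.005]
ft_force: [-0.5, -0.3, -0.1]
grip_width: 0.001
grasp_force: 0.0
```

```bash
python3 - <<'E'
from h import *
from workcell import *
o=get_obs();where(o);rel(o,target(-90,-.05,-.105,.012))
c=camera("scene");cv2.imwrite("pics/s4.png",cv2.resize(c["img"][150:250,190:320],None,fx=6,fy=6,interpolation=cv2.INTER_CUBIC)[:,:,::-1])
E
```

```text
panel xyz mm [ -50.6 -105.8   30.4] yang -90.0 Z [-0.001 -0.001 -1.   ] q [ 0.76  0.07 -0.76  2.23  0.06  0.41 -1.55] F [-0.5 -0.3  0.2] w 0.001 gf 0.0 t 6.0167
turn [0.001, 0.0008, -0.0006] shift [0.0006, -0.0008, 0.0184]
```

View pics/s4.png

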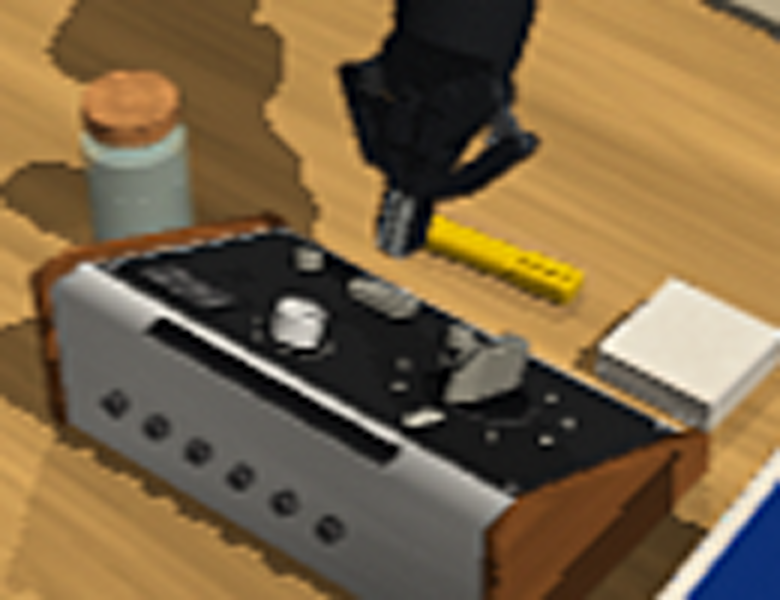

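Shut fingertips at (400,245) sit up the normal from the wide key (380,297). Pressing in steps.

Request:
jog_arm:
  plan:
    - [[0.001,0.001,0],[0.0006,-0.0008,0.009],0.0]
    - [[0.001,0.001,0],[0.0006,-0.0008,0.016],0.0]
    - [[0.001,0.001,0],[0.0006,-0.0008,0.02],0.0]
    - [[0.001,0.001,0],[0.0006,-0.0008,0.022],0.0]
    - [[0.001,0.001,0],[0.0006,-0.0008,0.024],0.0]
    - [[0.001,0.001,0],[0.0006,-0.0008,0.025],0.0]
    - [[0.001,0.001,0],[0.0006,-0.0008,0.025],0.0]
    - [[0.001,0.001,0],[0.0006,-0.0008,0.025],0.0]

```text
clock: 6.73
position: [0.5408, -0.0402, 0.0558]
ee_rot: [0.974, 0.023, 0.227, -0.004]
ft_force: [-0.3, 0.1, 1.4]
grip_width: 0.004
grasp_force: 0.8
```

```bash
python3 - <<'E'
from h import *
from workcell import *
where(get_obs())
E
```

```text
panel xyz mm [ -48.2 -105.8    7.2] yang -90.0 Z [ 0.003 -0.002 -1.   ] q [ 0.7   0.14 -0.72  2.22  0.2   0.36 -1.68] F [0.3 0.1 1.4] w 0.004 gf 0.8068430186540354 t 6.7333
```

Request:
jog_arm:
  plan:
    - [[0,0,0],[0,0,0.001],0.0]
    - [[0,0,0],[0,0,0.002],0.0]
    - [[0,0,0],[0,0,0.003],0.0]
    - [[0,0,0],[0,0,0.003],0.0]
    - [[0,0,0],[0,0,0.003],0.0]
    - [[0,0,0],[0,0,0.003],0.0]

```text
clock: 7.23
position: [0.5422, -0.0402, 0.0529]
ee_rot: [0.974, 0.023, 0.227, -0.004]
ft_force: [-0.8, -0.3, 3.8]
grip_width: 0.001
grasp_force: 1.9
```

```bash
python3 - <<'E'
from h import *
from workcell import *
where(get_obs())
E
```

```text
panel xyz mm [ -48.3 -105.8    4. ] yang -90.0 Z [ 0.003 -0.002 -1.   ] q [ 0.69  0.15 -0.71  2.22  0.21  0.35 -1.7 ] F [ 1.  -0.2  3.8] w 0.001 gf 1.9180253610829823 t 7.2333
```

Force is 3.8 N, so the key isn't at its stop yet (5 N). Pushing further until the force jumps.

Request:
jog_arm:
  plan:
    - [[0,0,0],[0,0,0.001],0.0]
    - [[0,0,0],[0,0,0.002],0.0]
    - [[0,0,0],[0,0,0.0025],0.0]
    - [[0,0,0],[0,0,0.003],0.0]
    - [[0,0,0],[0,0,0.003],0.0]
    - [[0,0,0],[0,0,0.003],0.0]

```text
clock: 7.73
position: [0.5432, -0.0402, 0.051]
ee_rot: [0.974, 0.023, 0.226, -0.004]
ft_force: [-23.7, 1.0, 34.8]
grip_width: -0.004
grasp_force: 21.1
```

```bash
python3 - <<'E'
from h import *
from workcell import *
where(get_obs())
E
```

```text
panel xyz mm [ -48.2 -105.9    1.8] yang -90.0 Z [ 0.003 -0.003 -1.   ] q [ 0.68  0.16 -0.7   2.22  0.23  0.35 -1.71] F [-5.9  2.2 41.6] w -0.004 gf 21.117760562337935 t 7.7333
```

Hard stop reached. Retracting along the normal.

Request:
jog_arm:
  plan:
    - [[0,0,0],[0,0,-0.003],0.0]
    - [[0,0,0],[0,0,-0.01],0.0]
    - [[0,0,0],[0,0,-0.03],0.0]
    - [[0,0,0],[0,0,-0.06],0.0]
    - [[0,0,0],[0,0,-0.1],0.0]
    - [[0,0,0],[0,0,-0.14],0.0]
    - [[0,0,0],[0,0,-0.14],0.0]
    - [[0,0,0],[0,0,-0.14],0.0]

```text
clock: 8.4
position: [0.4822, -0.0437, 0.1784]
ee_rot: [0.973, 0.023, 0.229, -0.002]
ft_force: [-0.4, -0.9, -0.4]
grip_width: -0.001
grasp_force: 0.0
```

```bash
python3 - <<'E'
from h import *
from workcell import *
where(get_obs())
c=camera("scene");cv2.imwrite("pics/s5.png",cv2.resize(c["img"][150:250,190:320],None,fx=6,fy=6,interpolation=cv2.INTER_CUBIC)[:,:,::-1])
E
```

```text
panel xyz mm [ -47.3 -106.4  143.1] yang -90.0 Z [ 0.008 -0.007 -1.   ] q [ 0.85 -0.28 -0.72  2.23 -0.39  0.69 -1.17] F [-0.6 -0.9 -0.1] w -0.001 gf 0.0 t 8.4
```

View pics/s5.png

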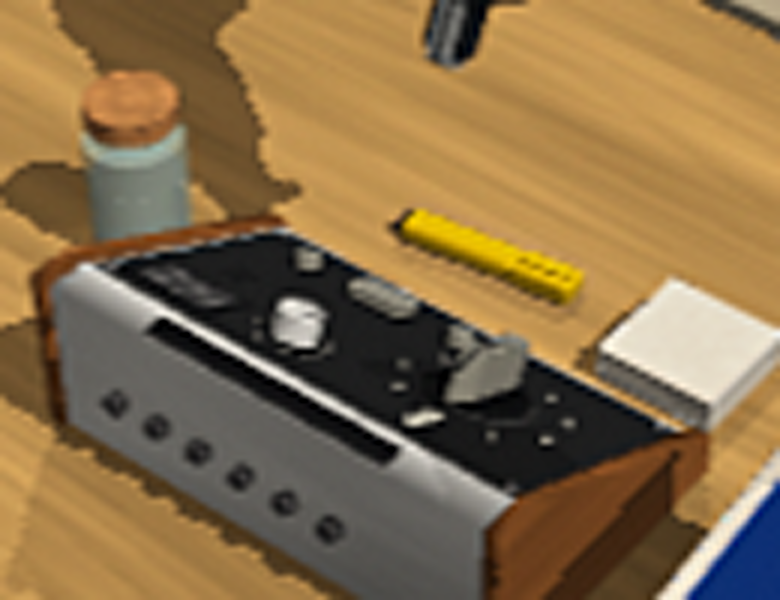

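The key is back up at (383,297), the knob still points at the bar mark (422,417), and nothing else has moved.

```bash
python3 -c "
from workcell import *
print(hand_in())"
```

```text
the job is handed in; nothing more can be done
None
```

I turned the pointer knob 80° clockwise (the shorter way) until it clicked in at the bar mark, then pushed the wide key to its hard stop and let it spring back; the last picture showed nothing else moved, and I handed the job in at about 8.5 s without seeing the verdict.

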